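Clamp the phototube housing and hold the dark shutter in its slot

ROBOT

A 6-joint arm with a two-finger parallel gripper is mounted at the origin on the work surface. World frame = base frame: x ahead of the robot, y to its left, z up, the work surface at z = 0. Lengths are in m, angles in rad, forces in N, time in s.
With the tool pointing down it reaches from about 0.25 to 0.725 m from the base axis. Payload 9.7 kg.
Tool frame: the origin (TCP) lies on the mounting face of the last link; the fingertips stand manip.tip_extent ahead of it and the grasp point (between the pads) lies 155 mm ahead of it (manip.tip_extent is the distance from the TCP to the fingertips, in m); z points along the fingers, y is the line along which they close (so a half turn about z gives the same grasp; the last joint's range is limited). The gripper opens to 85 mm and grips with 20 to 120 N. Pads are 22 mm wide; open, the fingers measure 114 mm over their backs; the gripper's body (76 mm by 85 mm) begins 54 mm behind the grasp point. The pads swing forward as they close: fully open they stand 13 mm farther back than shut.
Start: joints at [1.275, 0.087, 0.176, 1.66, 0, 1.571], TCP at [0.16, 0.526, 0.405] pointing down, gripper open.
Joint ranges: [-3.13, 3.13], [-0.85, 1.81], [-1.15, 1.24], [-2.2, 2.28], [-1.44, 1.52], [-3.14, 3.14]. Speed limits (rad/s): [2.22, 2.22, 2.57, 3.14, 3.14, 3.14].

INTERFACE

Orientations are given as a unit quaternion [x, y, z, w].
In Python, from plant import state, vision, ticket, manip gives the robot as it stands. The module is installed in compiled form; this text tells all that it offers.
- The arm moves only by the tool servo_tool, never from a script. Its argument "deltas" is text: rows parted by semicolons, each of 7 numbers parted by spaces: the finger opening in m, from 0 to 0.0854, then the shift along the tool's x, y, z in m, then the turn, a rotation vector about the tool's x, y, z in degrees. A call has 1 to 8 rows; each row shifts and turns the commanded pose from where the row before left it, along the tool's axes as they then stand; what a row does not reach is not made up. A row lasts 1/12 s, in which the tool goes at most 41.7 mm and 7.16 degrees, less where a joint would pass 70% of its speed; a pose out of reach is approached as far as the arm can. A call is refused whole if a number of a shift passes 0.0417 or a number of a turn 7.16, either way. A call with a gripper value outside its range is refused whole. The fingers move at their own pace and stop on an object; "newtons" is the grip in N (left out, the last holds). Time passes only in rows, so rows that do not move let the fingers close. It gives the time, the measured TCP pose, the force, the opening and the grip force at its end, in the units of the state.
- state(): the state, without advancing time (a new reading comes with each control period).
- vision.get_image(name): name is "side" or "top"; returns a dict with "img" (400x640x3 uint8, red, green, blue), "intrinsics" (3x3 intrinsics, pixels), "k1" (the pictures are not rectified: a ray, as slopes to the right and down, at radius r is drawn at 1 + k1 r^2 times it, then the intrinsics apply), "view" (4x4, takes a point from world to camera coordinates). Camera axes: x right, y down, z forward; pixel columns grow to the right and rows downward; lengths in m; the calibration is good to about 2 mm. A picture is of the moment at which its call begins. There is no depth.
- ticket.job_done(): hands the job in; it is judged then, once.
The state is a dict: "clock": time; "joints": joint angles; "qd": joint speeds; "tau": joint torques, N m; "tcp_pos": TCP position; "tool_rot": TCP orientation; "ft_force": force on the tool from outside, world axes, zero at the start; "torque": the same for the moment, N m; "opening": finger opening in m; "grip_force": force on a finger pad.
Only numpy, scipy, OpenCV 4.12 (cv2) and the standard library are available. Lean on these libraries where they do the work, as an engineer would, in place of code of your own. Each camera call takes 0.05 s, during which the arm holds its last target. There are 200 camera calls.

TASK

Clamp the phototube housing to its wooden stand: turn the G-clamp's crank clockwise until it comes up tight. Then take the blank shutter (the plain solid plate, not the one with the round window) out of the rack by its tab, lower it through the slot in the housing's top until the blade's shoulders are flush with the top, and finish while holding it there by the tab, not jammed against the slot's sides, because there is no ledge inside to carry it. Do not shift the housing out of line with the lamp, and leave the other things where they are.

Things in the scene. Friction and masses are not known exactly. Their poses are not given: they have to be found in the camera images.
- stand: Fixed wooden stand: board 180 x 445 mm, top 60 mm above the bench. Origin on the bench under the usual place of the slot; y along the board. Fixed lamp house 86 x 100 mm at y 145 to 245 mm, top 155 mm up. At the -y end a steel G-clamp holds the board's edge: fixed frame up to 138 mm high, its spine off the edge.
- clamp_axis (a point): Point on the G-clamp's upright screw axis, fixed in the stand at (0, -140) mm from the stand's origin and 188 mm above the bench.
- crank (a joint): Turn of the clamp's crank, rad, grows clockwise from above (tightening); starts between 1.0 and 3.3 and stays where left. Screw and crank sink 6 mm a turn. The pad meets the housing's foot at about 5.0, then its rubber face is squeezed, about 13 N per rad, up to the firm stop at 7.5: tight, about 33 N. It takes 2 to 4 N at the grip to turn, and a knock can turn it back.
- crank_grip (a point): Middle height of the crank's upright wooden grip: round, 15 to 18 mm thick, 50 mm tall, free to spin on its pin, 45 mm from the screw axis. This point is 30 mm below the pin's top and 26 mm above the crank's arm. At crank 7.5 the grip lies straight to the stand's -y from the axis.
- clamp_pad: The clamp's round pad, 24 mm across, at the screw's lower end, 2 to 4 mm above the housing's foot plate at the start; origin at the centre of its underside.
- housing: Loose phototube housing of grey metal, about 1.6 kg, standing on the stand: box 84 mm (x) by 90 mm (y), 100 mm high, on a foot plate 94 x 215 x 8 mm that runs out to -y under the clamp's pad; a black light tube points to +y, to the lamp. Origin on the underside of the foot plate, below the middle of the slot; z up.
- slot (a point): Centre of the slot's mouth, level with the housing's top, 100 mm above the housing's origin. Its axes are the housing's. The slot is 56 mm long along x and 10 mm wide along y, upright, with a 3 mm flare at the mouth; 20 mm down it widens into a well 60 x 14 mm whose floor is 92 mm below the top. No ledge inside.
- shutter: Blank shutter, the slide to be used: a solid dark steel plate 8 mm thick (its x), blade 54 mm wide (its y) and 70 mm high, with a tab 30 mm wide and 45 mm high standing on the middle of the blade's top edge (same 8 mm thickness), 115 mm in all, about 0.1 kg. Origin at the centre of its lower edge, z up. It stands upright in one of the rack's two pockets.
- shutter_shoulder (a point): On the shutter's middle line, level with the blade's top edge (its shoulders, at the foot of the tab), 70 mm above its lower edge. Axes as the shutter's.
- filter: The other slide in the rack: same outline, but with a round glass window in an aluminium bezel. Leave it. Origin at the centre of its lower edge.
- rack: Wooden rack, fixed to the bench, 56 x 172 mm, 30 mm high, with two pockets 20 mm deep, 42 mm either side of its centre along its y, each 10 x 56 mm; the slides' faces look along its x. Origin at the centre of its underside.
- meter: Hand multimeter, yellow, 190 x 90 x 46 mm, lying on the bench. Leave it.
- notebook: Blue notebook 154 x 214 x 14 mm with a pencil on it. Leave it.
- lens: Round lens of 60 mm in a holder on a post, 110 mm tall. Leave it.
Not all that is in view belongs to the job. Leave any orange, pink or red look-alike of the shutter alone.

How it is judged:
On the way:
1. the clamp's pad presses the housing's foot plate with more than 15 N while the shutter is still outside the housing (contact force between clamp_pad and housing above 15 N and horizontal distance between shutter_shoulder and slot above 0.1 m), for 0.2 s.
At the end, for the whole second after the job is handed in: Clamp pad still presses the housing with over 15 N; shutter upright in the slot, shoulders within 6 mm of the housing's top, centred within 3 mm, square within 0.08 rad, at rest, gripped by the fingers (over 3 N) not resting or jammed (under 12 N on the housing); housing moved under 12 mm (contact force between clamp_pad and housing above 15 N and horizontal distance between shutter_shoulder and slot below 0.003 m and z of shutter_shoulder in the frame of slot between -0.006 and 0.006 m and angle between the x axis of shutter and the y axis of housing, either way round below 0.08 rad and angle between the z axis of shutter and the z axis of housing, either way round below 0.08 rad and contact force between the fingers and shutter above 3 N and linear speed of shutter below 0.02 m/s and distance of housing from where it was at the start of the episode below 0.012 m and angle between housing's own z axis and vertical below 0.05 rad and contact force between shutter and housing below 12 N); the arm keeps its last pose, push and grip.
It fails at once if the housing is shifted more than 12 mm or tipped (distance of housing from where it was at the start of the episode above 0.012 m or angle between housing's own z axis and vertical above 0.12 rad).
It fails at once if another thing is disturbed (moved more than 20 mm) (distance of any of filter, meter, notebook, lens from where it was at the start of the episode above 0.02 m).
It also fails if it takes over 67 s, if anything falls off the work surface, if the arm or the gripper's body presses on something with over 40 N, if the wrist force passes 120 N, or if a joint passes its speed limit or range.

## Working session

There is one attempt and no reset: what is moved stays moved. The work goes in short steps, Python scripts to look and compute and a tool call to move; the robot and the scene stay as the last step left them, time stands still between calls to the robot, and variables do not carry over. Pictures are saved under pics/ and viewed, at most 10 in all, crops included, and the job is handed in when it is done.

Besides the shell and the picture viewer there is one more tool, called after "Call:" as a command line: name --argument value ..., lists and objects as JSON in quotes. servo_tool: Moves the arm, as the interface text tells. Its arguments: {"type":"object","properties":{"deltas":{"type":"string"},"newtons":{"type":"number"}},"required":["deltas"]}

```bash
mkdir -p pics; ls; cat > h.py <<'E'
import numpy as np, cv2
from plant import state, vision, ticket, manip
def grab(n,f=None):
    d=vision.get_image(n)
    if f: cv2.imwrite('pics/'+f,d['img'][:,:,::-1])
    np.savez('cal_'+n+'.npz',K=d['intrinsics'],k1=d['k1'],V=d['view'],img=d['img'])
    return d
def cal(n): 
    c=np.load('cal_'+n+'.npz'); return c['K'],float(c['k1']),c['V'],c['img']
def proj(n,P):
    K,k1,V,_=cal(n); P=np.atleast_2d(P); q=P@V[:3,:3].T+V[:3,3]; s=q[:,:2]/q[:,2:]
    s=s*(1+k1*(s**2).sum(1,keepdims=True)); return s@K[:2,:2].T+K[:2,2]
def ray(n,px):
    K,k1,V,_=cal(n); u=(np.array(px,float)-K[:2,2])/np.diag(K)[:2]; s=u.copy()
    for _ in range(30): s=u/(1+k1*(s@s))
    R=V[:3,:3]; d=R.T@np.append(s,1); return -R.T@V[:3,3], d/np.linalg.norm(d)
def atz(n,px,z):
    o,d=ray(n,px); return o+d*(z-o[2])/d[2]
def tri(a,b):
    (o1,d1),(o2,d2)=ray('side',a),ray('top',b)
    t=np.linalg.lstsq(np.c_[d1,-d2],o2-o1,rcond=None)[0]; p,q=o1+t[0]*d1,o2+t[1]*d2
    return (p+q)/2,np.linalg.norm(p-q)
E
python3 - <<'E'
from h import *
np.set_printoptions(precision=4,suppress=True)
for n in('top','side'):
    d=grab(n,n+'0.png'); print(n,d['intrinsics'].tolist(),d['k1'],np.linalg.inv(d['view'])[:3])
print(state(),manip.tip_extent)
E
```

```text
pics
top [[405.27019371359285, 0.0, 316.74685172324274], [0.0, 405.27019371359285, 201.65375297759192], [0.0, 0.0, 1.0]] 0.0027521193981516695 [[-0.0121 -0.9942  0.1071  0.3822]
 [-0.9999  0.0128  0.0056 -0.0798]
 [-0.0069 -0.107  -0.9942  1.2298]]
side [[380.730001869977, 0.0, 318.46739816366187], [0.0, 380.730001869977, 195.76143886359338], [0.0, 0.0, 1.0]] -0.08384295499157979 [[ 0.88   -0.28    0.3836  0.1138]
 [-0.4748 -0.5045  0.7211 -0.8019]
 [-0.0084 -0.8168 -0.5769  0.7045]]
{'clock': 0.1, 'joints': array([1.275 , 0.0874, 0.1752, 1.6598, 0.    , 1.5708]), 'qd': array([ 0.0009, -0.0025,  0.    ,  0.0007, -0.0005,  0.0009]), 'tau': array([  0.0007, -52.1559,  46.5654,   0.0161,   0.    ,  -0.    ]), 'tcp_pos': array([0.1603, 0.5261, 0.4041]), 'tool_rot': array([ 0.1474,  0.9891, -0.0006, -0.0001]), 'ft_force': array([0.5304, 0.3146, 0.0171]), 'torque': array([-0.039 , -0.0397,  0.0057]), 'grip_force': 0.0, 'opening': 0.08531033354557414} 0.1734
```

View pics/top0.png

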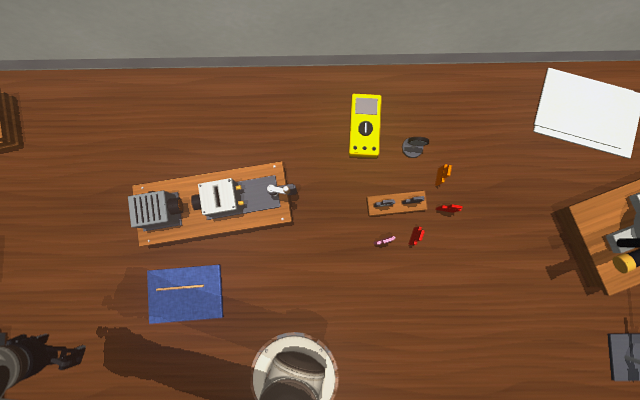

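View pics/side0.png

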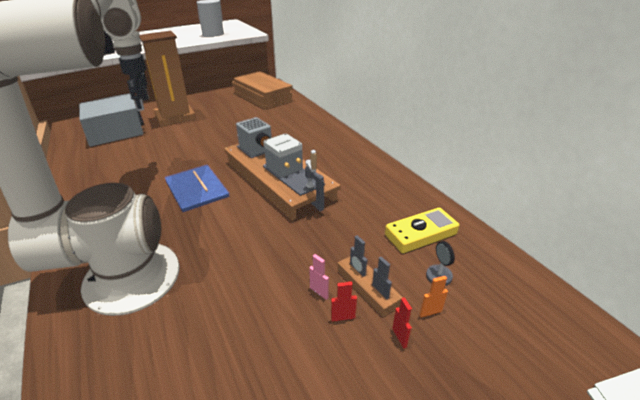

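```bash
python3 - <<'E'
from h import *
def crop(n,x,y,w,h,s): 
    im=cal(n)[3][y:y+h,x:x+w,::-1]; return cv2.resize(im,None,fx=s,fy=s,interpolation=cv2.INTER_CUBIC)
a=crop('top',120,155,190,95,4); # 760x380
b=crop('top',360,180,75,44,5) # 375x220
cv2.imwrite('pics/c1.png',np.vstack([a,np.hstack([b,np.zeros((220,385,3),np.uint8)])]))
a=crop('side',225,110,120,110,5) #600x550
cv2.imwrite('pics/c2.png',a)
a=crop('side',330,225,80,95,6)
cv2.imwrite('pics/c3.png',a)
E
```

```text
(no output)
```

View pics/c1.png

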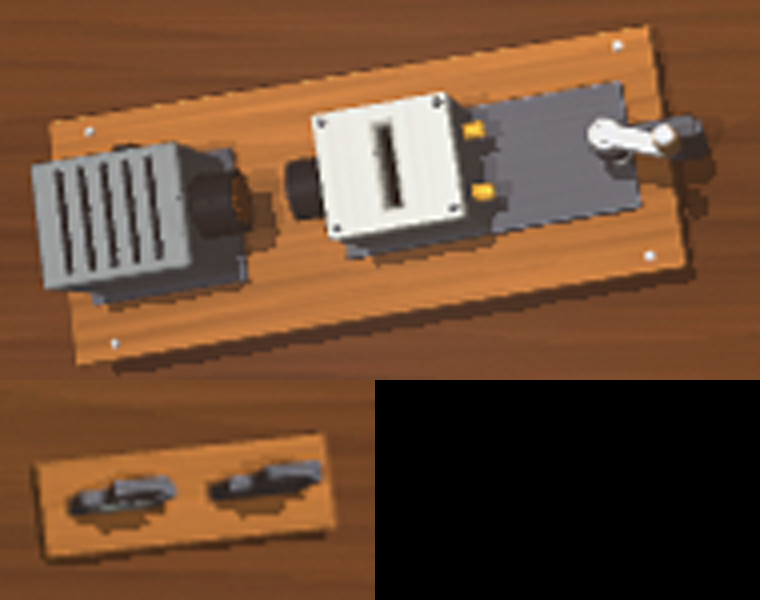

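View pics/c2.png

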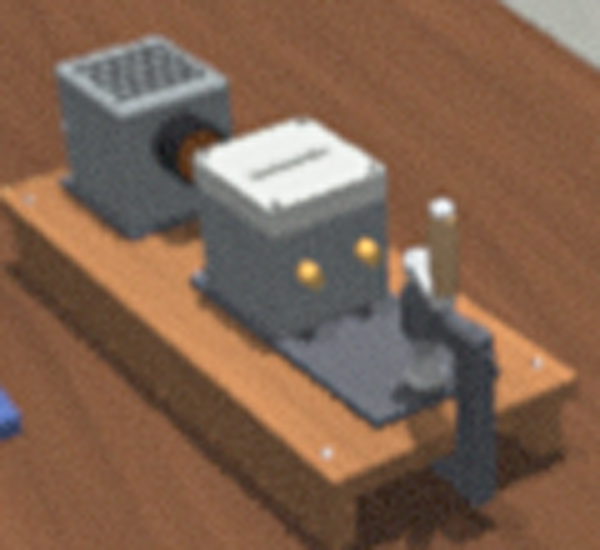

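View pics/c3.png

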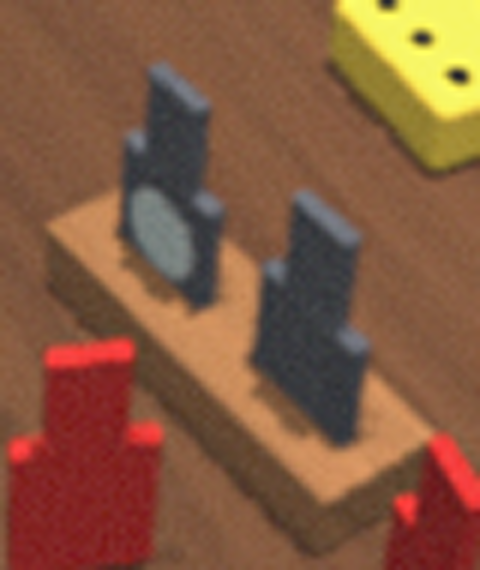

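```bash
cat > fit.py <<'E'
from h import *
from scipy.optimize import least_squares
np.set_printoptions(precision=4,suppress=True)
def T(c,ox,oy,s): return np.array(c,float)/s+[ox,oy]-0.5+0.5/s
t=lambda *c:T(c,120,155,4); s=lambda *c:T(c,225,110,5); r=lambda x,y:T((x,y-380),360,180,5); r3=lambda *c:T(c,330,225,6)
def fit(obs,p0):
    def f(p):
        c,sn=np.cos(p[2]),np.sin(p[2]); e=[]
        for n,px,P in obs:
            W=[p[0]+c*P[0]-sn*P[1],p[1]+sn*P[0]+c*P[1],P[2]]; e.append(proj(n,W)[0]-px)
        return np.ravel(e)
    R=least_squares(f,p0,loss='soft_l1'); print(R.x,np.round(f(R.x).reshape(-1,2),1).tolist()); return R.x
# stand: lamp end y=+? board length 445 unknown offset -> use own centre
B=[(90,-.2225,.06),(90,.2225,.06)]
b=lambda sx,sy:(sx*.09,sy*.2225,.06)
st=fit([('top',t(650,27),b(1,-1)),('top',t(687,266),b(-1,-1)),('top',t(78,363),b(-1,1)),('top',t(48,122),b(1,1)),
 ('side',s(335,490),b(-1,-1)),('side',s(578,378),b(1,-1)),('side',s(5,190),b(-1,1))],[.45,.15,.1])
H=lambda sx,sy:(sx*.042,sy*.045,.16)
ho=fit([('top',t(310,117),H(1,1)),('top',t(448,93),H(1,-1)),('top',t(468,210),H(-1,-1)),('top',t(330,240),H(-1,1)),
 ('side',s(195,158),H(-1,1)),('side',s(272,212),H(-1,-1)),('side',s(384,166),H(1,-1)),('side',s(303,120),H(1,1))],[.45,.15,.1])
print('slot',atz('top',t(387,166),.16),tri(s(290,164),t(387,166)))
c,sn=np.cos(st[2]),np.sin(st[2]); 
d=(ho[:2]-st[:2])@np.array([[c,-sn],[sn,c]]); print('housing in board',d)
k=lambda sx,sy:(sx*.028,sy*.086,.03)
ra=fit([('top',r(35,463),k(1,1)),('top',r(323,433),k(1,-1)),('top',r(335,526),k(-1,-1)),('top',r(45,558),k(-1,1)),
 ('side',r3(48,228),k(-1,1)),('side',r3(325,500),k(-1,-1)),('side',r3(432,435),k(1,-1))],[.38,-.25,.05])
print('shut from rack',ra[:2]+.042*np.array([np.sin(ra[2]),-np.cos(ra[2])]))
print('tabtop',tri(r3(327,217),r(290,475)))
print('pin',tri(s(441,206),t(665,138)))
print('hub',tri(s(416,257),t(603,135)))
for y in (-.14,): print('axis', ho[:2]+y*np.array([-np.sin(ho[2]),np.cos(ho[2])]), atz('top',t(603,133),.188))
E
python3 fit.py
```

```text
[0.5086 0.2325 0.1454] [[0.5, -0.5], [0.5, 0.2], [-0.1, 0.3], [0.6, -0.6], [-0.5, -2.1], [0.1, -1.0], [-1.8, -0.5]]
[0.5161 0.1913 0.1796] [[0.8, -0.0], [-0.5, -0.4], [-0.2, 1.0], [0.9, -0.0], [-0.5, -0.7], [0.1, -1.0], [0.3, -0.1], [-0.0, -0.7]]
slot [0.5156 0.1933 0.16  ] (array([0.5171, 0.1941, 0.1555]), np.float64(0.0020241683954303324))
housing in board [ 0.0014 -0.0419]
[ 0.5051 -0.3113  0.0919] [[0.5, 0.2], [0.3, 0.2], [0.3, 0.2], [0.7, -0.1], [-0.4, -1.4], [-0.4, -0.3], [0.6, -0.9]]
shut from rack [ 0.509  -0.3532]
tabtop (array([ 0.5084, -0.3522,  0.1203]), np.float64(0.0042809617962024475))
pin (array([0.5253, 0.0033, 0.2138]), np.float64(0.0017413473855396038))
hub (array([0.5344, 0.0502, 0.1562]), np.float64(0.0015642922405919005))
axis [0.5411 0.0536] [0.5319 0.0461 0.188 ]
```

Candidates for the shutter, in the side view: filter (358,252, round window), blank slide (383,278), pink (318,277), red (343,302), red (402,323) and orange (434,297). The close crop shows the slide at (383,278) is solid and dark and stands in the rack's -y pocket, so I choose that one.

The crank pin is at about (0.525, 0.003). The crank stands at about 1.56 rad, so it needs roughly 5.94 rad clockwise.

Call:
servo_tool --deltas "0.05 -0.0314 -0.0246 0 0 0 0;0.05 -0.0314 -0.0246 0 0 0 0;0.05 -0.0314 -0.0246 0 0 0 0;0.05 -0.0314 -0.0246 0 0 0 0;0.05 -0.0314 -0.0246 0 0 0 0;0.05 -0.0314 -0.0246 0 0 0 0;0.05 -0.0314 -0.0246 0 0 0 0;0.05 -0.0314 -0.0246 0 0 0 0"

```text
clock: 0.77
tcp_pos: [0.3437, 0.2628, 0.4046]
tool_rot: [0.147, 0.989, 0.0, -0.0]
ft_force: [0.6, -0.2, 0.5]
opening: 0.0499
grip_force: 0.0
```

Call:
servo_tool --deltas "0.05 -0.0314 -0.0246 0 0 0 0;0.05 -0.0314 -0.0246 0 0 0 0;0.05 -0.0314 -0.0246 0 0 0 0;0.05 -0.0314 -0.0246 0 0 0 0;0.05 -0.0314 -0.0246 0 0 0 0;0.05 -0.0314 -0.0246 0 0 0 0;0.05 -0.0314 -0.0246 0 0 0 0;0.05 -0.0314 -0.0246 0 0 0 0"

```text
clock: 1.43
tcp_pos: [0.5269, 0.0011, 0.4044]
tool_rot: [0.148, 0.989, 0.0, -0.0]
ft_force: [-0.4, 0.5, 0.7]
opening: 0.0502
grip_force: 0.0
```

```bash
cat >> h.py <<'E'
from scipy.spatial.transform import Rotation as Ro
def go(target,psi=None):
    "tool-frame shift to the TCP target; turn about tool z (deg) to bring tool y to world angle psi"
    s=state(); R=Ro.from_quat(s['tool_rot']); m=R.as_matrix(); y=m[:,1]
    print('t %.2f tcp %s y-ang %.4f tilt %s'%(s['clock'],s['tcp_pos'].round(4),np.arctan2(y[1],y[0]),m[:2,2].round(4)),'j',s['joints'].round(2),'F',s['ft_force'].round(1),'op %.4f g %.1f'%(s['opening'],s['grip_force']))
    print('tool shift',(R.inv().apply(np.array(target)-s['tcp_pos'])).round(4))
    if psi is not None:
        d=(psi-np.arctan2(y[1],y[0])+np.pi/2)%np.pi-np.pi/2; print('turn z deg',np.degrees(-d).round(2))
E
python3 - <<'E'
from h import *
go([.5253,.0033,.341])
a=grab('top'); b=grab('side'); go([.5253,.0033,.341])
A=a['img'][155:255,230:340,::-1]; B=b['img'][90:220,260:370,::-1]
A=cv2.resize(A,None,fx=4,fy=4,interpolation=cv2.INTER_CUBIC);B=cv2.resize(B,None,fx=4,fy=4,interpolation=cv2.INTER_CUBIC)
o=np.zeros((520,880,3),np.uint8);o[:400,:440]=A;o[:,440:]=B;cv2.imwrite('pics/d1.png',o[:, :800])
E
```

```text
t 1.43 tcp [0.5269 0.0011 0.4044] y-ang 1.2747 tilt [-0.0003  0.0001] j [0.   0.03 0.12 1.66 0.   0.3 ] F [-0.4  0.5  0.7] op 0.0502 g 0.0
tool shift [0.0021 0.0016 0.0634]
t 1.53 tcp [ 0.5283 -0.0008  0.403 ] y-ang 1.2703 tilt [-0.0016 -0.0009] j [-0.    0.04  0.12  1.66 -0.    0.3 ] F [-1.3 -0.1 -0.2] op 0.0499 g 0.0
tool shift [0.004  0.0031 0.062 ]
```

View pics/d1.png

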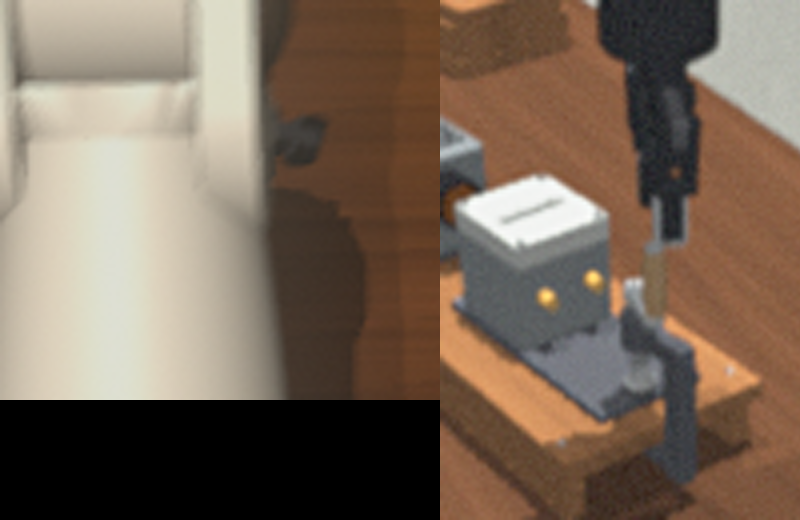

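The side view shows the fingers straight above the grip. The top view is hidden by the arm. Next I go down and close.

Call:
servo_tool --deltas "0.05 0.002 0.0015 0 0 0 0;0.05 0.002 0.0015 0 0 0 0;0.05 0 0 0.0105 0 0 0;0.05 0 0 0.0105 0 0 0;0.05 0 0 0.0105 0 0 0;0.05 0 0 0.0105 0 0 0;0.05 0 0 0.0105 0 0 0;0.05 0 0 0.0095 0 0 0" --newtons 25

```text
clock: 2.2
tcp_pos: [0.5229, 0.0074, 0.3412]
tool_rot: [0.147, 0.989, -0.0, -0.0]
ft_force: [-0.4, 0.9, 0.3]
opening: 0.05
grip_force: 0.0
```

Call:
servo_tool --deltas "0.05 0 0 0 0 0 0;0 0 0 0 0 0 0;0 0 0 0 0 0 0;0 0 0 0 0 0 0;0 0 0 0 0 0 0;0 0 0 0 0 0 0;0 0 0 0 0 0 0;0 0 0 0 0 0 0" --newtons 25

```text
clock: 2.87
tcp_pos: [0.5231, 0.0062, 0.3436]
tool_rot: [0.148, 0.989, -0.001, 0.0]
ft_force: [-3.2, -8.7, 2.4]
opening: 0.0168
grip_force: 24.7
```

```bash
cat > arc.py <<'E'
import sys
from h import *
C=np.array([.535,.0515]); s=state(); go(s['tcp_pos']); g=s['tcp_pos'][:2]-C
m=Ro.from_quat(s['tool_rot']).as_matrix()
th=np.arctan2(g[1],g[0]); q=7.5-((th+1.4254+np.pi)%(2*np.pi)-np.pi)
print('r %.4f th %.3f q %.3f (mod 2pi)'%(np.hypot(*g),th,q))
E
python3 arc.py
```

```text
t 2.87 tcp [0.5231 0.0062 0.3436] y-ang 1.2737 tilt [ 0.0005 -0.003 ] j [ 0.01  0.01 -0.02  1.54 -0.    0.31] F [-3.2 -8.7  2.4] op 0.0168 g 24.7
tool shift [0. 0. 0.]
r 0.0469 th -1.828 q 7.903 (mod 2pi)
```

```bash
python3 - <<'E'
from h import *
C=np.array([.535,.0515]); th=-1.82; m=Ro.from_quat(state()['tool_rot']).as_matrix()
for i in range(24):
    a=th-np.radians(15)*np.array([i,i+1]); p=C[:,None]+.045*np.array([np.cos(a),np.sin(a)]); d=p[:,1]-p[:,0]
    print(i,(m[:2,:2].T@d*1000).round(1), 'end',p[:,1].round(4))
E
```

```text
0 [11.7  1. ] end [0.513  0.0122]
1 [11.1  4. ] end [0.5036 0.0193]
2 [9.7 6.7] end [0.4963 0.0285]
3 [7.6 9. ] end [0.4917 0.0393]
4 [ 5.  10.6] end [0.49   0.0509]
5 [ 2.1 11.6] end [0.4914 0.0626]
6 [-1.  11.7] end [0.4957 0.0735]
7 [-4.  11.1] end [0.5028 0.0829]
8 [-6.7  9.7] end [0.512  0.0902]
9 [-9.   7.6] end [0.5228 0.0948]
10 [-10.6   5. ] end [0.5344 0.0965]
11 [-11.6   2.1] end [0.5461 0.0951]
12 [-11.7  -1. ] end [0.557  0.0908]
13 [-11.1  -4. ] end [0.5664 0.0837]
14 [-9.7 -6.7] end [0.5737 0.0745]
15 [-7.6 -9. ] end [0.5783 0.0637]
16 [ -5.  -10.6] end [0.58   0.0521]
17 [ -2.1 -11.6] end [0.5786 0.0404]
18 [  1.  -11.7] end [0.5743 0.0295]
19 [  4.  -11.1] end [0.5672 0.0201]
20 [ 6.7 -9.7] end [0.558  0.0128]
21 [ 9.  -7.6] end [0.5472 0.0082]
22 [10.6 -5. ] end [0.5356 0.0065]
23 [11.6 -2.1] end [0.5239 0.0079]
```

Call:
servo_tool --deltas "0 0.0117 0.001 0.0002 0 0 0;0 0.0111 0.004 0.0002 0 0 0;0 0.0097 0.0067 0.0002 0 0 0;0 0.0076 0.009 0.0003 0 0 0;0 0 0 0 0 0 0"

```text
clock: 3.28
tcp_pos: [0.4894, 0.0392, 0.3425]
tool_rot: [0.147, 0.989, -0.0, -0.001]
ft_force: [-11.3, -0.5, 3.8]
opening: 0.0166
grip_force: 25.0
```

```bash
python3 arc.py
```

```text
t 3.28 tcp [0.4894 0.0392 0.3425] y-ang 1.2750 tilt [-0.0019 -0.0007] j [ 0.08 -0.07 -0.1   1.54 -0.    0.38] F [-11.3  -0.5   3.8] op 0.0166 g 25.0
tool shift [0. 0. 0.]
r 0.0472 th -2.878 q 8.953 (mod 2pi)
```

Call:
servo_tool --deltas "0 0.005 0.0106 0.0003 0 0 0;0 0.0021 0.0116 0.0002 0 0 0;0 -0.001 0.0117 0.0003 0 0 0;0 -0.004 0.0111 0.0002 0 0 0;0 -0.0067 0.0097 0.0003 0 0 0;0 -0.009 0.0076 0.0002 0 0 0;0 -0.0106 0.005 0.0003 0 0 0;0 0 0 0 0 0 0"

```text
clock: 3.95
tcp_pos: [0.5359, 0.0954, 0.3404]
tool_rot: [0.148, 0.989, -0.002, 0.001]
ft_force: [1.1, -10.9, 3.9]
opening: 0.0171
grip_force: 25.1
```

```bash
python3 arc.py
```

```text
t 3.95 tcp [0.5359 0.0954 0.3404] y-ang 1.2739 tilt [ 0.0022 -0.0038] j [ 0.18  0.06  0.02  1.53 -0.    0.47] F [  1.1 -10.9   3.9] op 0.0171 g 25.1
tool shift [0. 0. 0.]
r 0.0439 th 1.551 q 4.524 (mod 2pi)
```

Call:
servo_tool --deltas "0 -0.0116 0.0016 0.0003 0 0 0;0 -0.0117 -0.0015 0.0002 0 0 0;0 -0.0111 -0.0045 0.0003 0 0 0;0 -0.0097 -0.0067 0.0003 0 0 0;0 -0.0076 -0.009 0.0003 0 0 0;0 -0.005 -0.0106 0.0003 0 0 0;0 -0.0021 -0.0116 0.0003 0 0 0;0 0 0 0 0 0 0"

```text
clock: 4.62
tcp_pos: [0.5771, 0.0374, 0.3387]
tool_rot: [0.148, 0.989, 0.0, -0.001]
ft_force: [-13.8, 1.9, 7.9]
opening: 0.0173
grip_force: 25.7
```

```bash
python3 arc.py
```

```text
t 4.62 tcp [0.5771 0.0374 0.3387] y-ang 1.2743 tilt [-0.0028  0.0014] j [0.06 0.14 0.11 1.54 0.   0.36] F [-13.8   1.9   7.9] op 0.0173 g 25.7
tool shift [0. 0. 0.]
r 0.0444 th -0.323 q 6.398 (mod 2pi)
```

Call:
servo_tool --deltas "0 0.002 -0.0117 0.0001 0 0 0;0 0.005 -0.0111 0.0001 0 0 0;0 0.0067 -0.0097 0.0001 0 0 0;0 0.009 -0.0076 0.0001 0 0 0;0 0.0053 -0.0025 0 0 0 0;0 0 0 0 0 0 0;0 0 0 0 0 0 0"

```text
clock: 5.2
tcp_pos: [0.5386, 0.0053, 0.338]
tool_rot: [0.148, 0.989, -0.001, 0.001]
ft_force: [2.7, -4.6, 2.9]
opening: 0.0168
grip_force: 25.3
```

```bash
python3 arc.py
```

```text
t 5.20 tcp [0.5386 0.0053 0.338 ] y-ang 1.2742 tilt [ 0.0016 -0.0016] j [ 0.01  0.04  0.    1.53 -0.    0.31] F [ 2.7 -4.6  2.9] op 0.0168 g 25.3
tool shift [0. 0. 0.]
r 0.0464 th -1.494 q 7.569 (mod 2pi)
```

Call:
servo_tool --deltas "0 0.003 0 0 0 0 0;0 0.003 0 0 0 0 0;0 0.002 0 0 0 0 0;0 0 0 0 0 0 0;0 0 0 0 0 0 0;0 0 0 0 0 0 0"

```text
clock: 5.7
tcp_pos: [0.5343, 0.0067, 0.3385]
tool_rot: [0.148, 0.989, -0.002, 0.006]
ft_force: [30.0, -15.2, -6.6]
opening: 0.0166
grip_force: 24.8
```

```bash
python3 arc.py
```

```text
t 5.70 tcp [0.5343 0.0067 0.3385] y-ang 1.2730 tilt [ 0.0115 -0.0051] j [ 0.01  0.03 -0.01  1.52 -0.01  0.31] F [ 30.  -15.2  -6.6] op 0.0166 g 24.8
tool shift [0. 0. 0.]
r 0.0448 th -1.586 q 7.661 (mod 2pi)
```

The 30 N of resistance means it is tight. I relieve the push, open the fingers and lift.

Call:
servo_tool --deltas "0 -0.002 -0.001 0 0 0 0;0 -0.0015 -0.001 0 0 0 0;0 0 0 0 0 0 0;0.05 0 0 0 0 0 0;0.05 0 0 0 0 0 0;0.05 0 0 0 0 0 0;0.05 0 0 0 0 0 0;0.05 0 0 0 0 0 0"

```text
clock: 6.37
tcp_pos: [0.5334, 0.0053, 0.3374]
tool_rot: [0.147, 0.989, -0.0, -0.0]
ft_force: [0.7, 0.7, 0.6]
opening: 0.05
grip_force: 0.0
```

Call:
servo_tool --deltas "0.05 0 0 -0.02 0 0 0;0.05 0 0 -0.03 0 0 0;0.05 0 0 -0.03 0 0 0;0.05 0 0 -0.03 0 0 0;0.05 0 0 0 0 0 0"

```text
clock: 6.78
tcp_pos: [0.5331, 0.0053, 0.4536]
tool_rot: [0.147, 0.989, 0.001, 0.004]
ft_force: [0.7, 0.0, 0.5]
opening: 0.05
grip_force: 0.0
```

```bash
python3 - <<'E'
from h import *
go([.509,-.3525,.40],.092)
E
```

```text
t 6.78 tcp [0.5331 0.0053 0.4536] y-ang 1.2751 tilt [0.0073 0.0001] j [ 0.01  0.07  0.25  1.75 -0.    0.31] F [0.7 0.  0.5] op 0.0500 g 0.0
tool shift [-0.0808 -0.3494  0.0534]
turn z deg 67.79
```

Call:
servo_tool --deltas "0.04 -0.009 -0.0388 0 0 0 0;0.04 -0.009 -0.0388 0 0 0 0;0.04 -0.009 -0.0388 0 0 0 0;0.04 -0.009 -0.0388 0 0 0 0;0.04 -0.009 -0.0388 0 0 0 0;0.04 -0.009 -0.0388 0 0 0 0;0.04 -0.009 -0.0388 0 0 0 0;0.04 -0.009 -0.0388 0 0 0 0"

```text
clock: 7.45
tcp_pos: [0.5112, -0.3146, 0.4476]
tool_rot: [0.147, 0.989, -0.0, 0.0]
ft_force: [1.9, -0.2, 0.3]
opening: 0.0403
grip_force: 0.0
```

Call:
servo_tool --deltas "0.04 -0.009 -0.0388 0 0 0 0;0.04 0 0 0.007 0 0 7;0.04 0 0 0.007 0 0 7;0.04 0 0 0.007 0 0 7;0.04 0 0 0.007 0 0 7;0.04 0 0 0.007 0 0 7;0.04 0 0 0.007 0 0 7;0.04 0 0 0.007 0 0 7"

```text
clock: 8.12
tcp_pos: [0.5091, -0.3524, 0.3981]
tool_rot: [0.547, 0.837, 0.0, -0.0]
ft_force: [0.0, -0.2, -0.7]
opening: 0.0399
grip_force: 0.0
```

Call:
servo_tool --deltas "0.04 0 0 0 0 0 7;0.04 0 0 0 0 0 7;0.04 0 0 0 0 0 4.8;0.04 0 0 0 0 0 0"

```text
clock: 8.45
tcp_pos: [0.5091, -0.3524, 0.3984]
tool_rot: [0.675, 0.737, -0.0, -0.0]
ft_force: [0.4, 0.5, 0.1]
opening: 0.04
grip_force: 0.0
```

```bash
python3 - <<'E'
from h import *
go([.509,-.3525,.26],.092)
b=grab('side');go([.509,-.3525,.26],.092)
B=b['img'][215:325,320:430,::-1]; B=cv2.resize(B,None,fx=5,fy=5,interpolation=cv2.INTER_CUBIC)
cv2.imwrite('pics/e1.png',B)
E
```

```text
t 8.45 tcp [ 0.5091 -0.3524  0.3984] y-ang 0.0879 tilt [-0.0003  0.0002] j [-0.61  0.26  0.36  1.67  0.    0.88] F [0.4 0.5 0.1] op 0.0400 g 0.0
tool shift [-1.000e-04 -1.000e-04  1.384e-01]
turn z deg -0.24
t 8.50 tcp [ 0.5092 -0.3524  0.3984] y-ang 0.0933 tilt [-0.0003  0.0002] j [-0.61  0.26  0.36  1.67 -0.    0.87] F [ 0.5 -0.7 -0.2] op 0.0399 g 0.0
tool shift [-1.000e-04 -1.000e-04  1.384e-01]
turn z deg 0.07
```

View pics/e1.png

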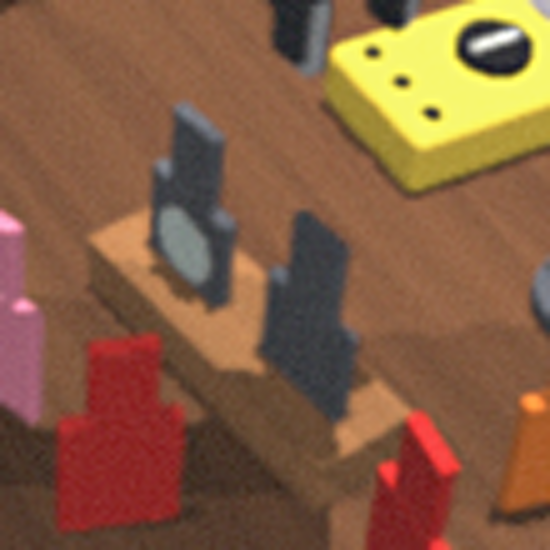

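The fingers are above the blank slide at crop (305,300), well clear of the filter. Next I go down and grip the tab.

Call:
servo_tool --deltas "0.04 0 0 0.03 0 0 0;0.04 0 0 0.03 0 0 0;0.04 0 0 0.03 0 0 0;0.04 0 0 0.025 0 0 0;0.04 0 0 0.015 0 0 0;0.04 0 0 0.005 0 0 0;0.04 0 0 0 0 0 0"

```text
clock: 9.08
tcp_pos: [0.5089, -0.3522, 0.2623]
tool_rot: [0.673, 0.74, -0.0, -0.001]
ft_force: [-0.6, 0.9, -0.2]
opening: 0.0401
grip_force: 0.0
```

Call:
servo_tool --deltas "0 0 0 0 0 0 0;0 0 0 0 0 0 0;0 0 0 0 0 0 0;0 0 0 0 0 0 0;0 0 0 0 0 0 0;0 0 0 0 0 0 0" --newtons 30

```text
clock: 9.58
tcp_pos: [0.5094, -0.3527, 0.2653]
tool_rot: [0.674, 0.739, 0.0, 0.001]
ft_force: [-1.3, 0.2, 6.6]
opening: 0.0077
grip_force: 33.4
```

```bash
python3 - <<'E'
from h import *
go([.509,-.3525,.263],.092)
E
```

```text
t 9.58 tcp [ 0.5094 -0.3527  0.2653] y-ang 0.0918 tilt [ 0.0021 -0.0017] j [-0.61  0.24  0.08  1.41 -0.    0.87] F [-1.3  0.2  6.6] op 0.0077 g 33.4
tool shift [ 0.0002 -0.0004  0.0023]
turn z deg -0.01
```

Call:
servo_tool --deltas "0 0 0 -0.008 0 0 0;0 0 0 -0.008 0 0 0;0 0 0 -0.012 0 0 0;0 0 0 -0.03 0 0 0;0 0 0 -0.04 0 0 0;0 0 0 -0.04 0 0 0;0 0 0 -0.04 0 0 0;0 0 0 -0.025 0 0 0" --newtons 40

```text
clock: 10.25
tcp_pos: [0.5083, -0.3518, 0.4723]
tool_rot: [0.674, 0.739, 0.0, 0.003]
ft_force: [0.9, -0.6, -0.5]
opening: 0.0076
grip_force: 39.3
```

Call:
servo_tool --deltas "0 0.0384 -0.004 0 0 0 0;0 0.0384 -0.004 0 0 0 0;0 0.0384 -0.004 0 0 0 0;0 0.0384 -0.004 0 0 0 0;0 0.0384 -0.004 0 0 0 0;0 0.0384 -0.004 0 0 0 0;0 0.0384 -0.004 0 0 0 0;0 0.0384 -0.004 0 0 0 0"

```text
clock: 10.92
tcp_pos: [0.448, -0.0478, 0.4678]
tool_rot: [0.674, 0.739, 0.0, 0.001]
ft_force: [-0.1, 0.6, -0.4]
opening: 0.0078
grip_force: 39.3
```

Call:
servo_tool --deltas "0 0.0294 0.011 0 0 0 0;0 0.0294 0.011 0 0 0 0;0 0.0294 0.011 0 0 0 0;0 0.0294 0.011 0 0 0 0;0 0.0294 0.011 0 0 0 0;0 0.0294 0.011 0 0 0 0;0 0.0294 0.011 0 0 0 0;0 0.0294 0.011 0 0 0 0"

```text
clock: 11.58
tcp_pos: [0.5151, 0.1944, 0.4678]
tool_rot: [0.674, 0.739, 0.001, 0.0]
ft_force: [0.2, 0.5, -1.8]
opening: 0.0075
grip_force: 39.6
```

Call:
servo_tool --deltas "0 0 0 0 0 0 -7;0 0 0 0 0 0 -7;0 0 0 0 0 0 -7;0 0 0 0 0 0 -7;0 0 0 0 0 0 -7;0 0 0 0 0 0 -7;0 0 0 0 0 0 -7"

```text
clock: 12.17
tcp_pos: [0.515, 0.1928, 0.4677]
tool_rot: [0.304, 0.953, 0.0, 0.0]
ft_force: [0.6, 0.3, -2.2]
opening: 0.0074
grip_force: 39.8
```

Call:
servo_tool --deltas "0 0 0 0 0 0 -7;0 0 0 0 0 0 -7;0 0 0 0 0 0 -7;0 0 0 0 0 0 -7;0 0 0 0 0 0 -7;0 0 0 0 0 0 -7;0 0 0 0 0 0 -4;0 0 0 0 0 0 0"

```text
clock: 12.83
tcp_pos: [0.5151, 0.1928, 0.4677]
tool_rot: [-0.091, 0.996, 0.0, 0.0]
ft_force: [0.5, -0.1, -1.0]
opening: 0.0074
grip_force: 39.8
```

```bash
python3 - <<'E'
from h import *
go([.5165,.192,.43],1.75)
b=grab('side');a=grab('top')
B=b['img'][90:220,220:345,::-1]; B=cv2.resize(B,None,fx=4.5,fy=4.5,interpolation=cv2.INTER_CUBIC)
cv2.imwrite('pics/f1.png',B)
E
```

```text
t 12.83 tcp [0.5151 0.1928 0.4677] y-ang 1.7530 tilt [0.0008 0.0004] j [0.36 0.12 0.34 1.79 0.   0.18] F [ 0.5 -0.1 -1. ] op 0.0074 g 39.8
tool shift [-0.0012 -0.001   0.0377]
turn z deg 0.17
```

View pics/f1.png

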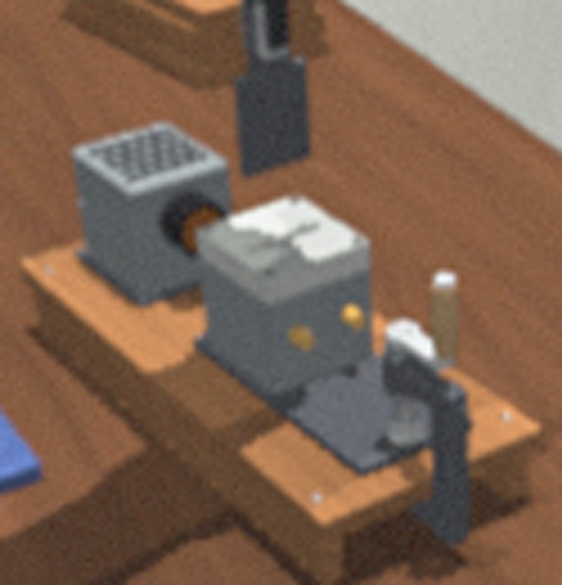

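```bash
cat > m.py <<'E'
from h import *
from scipy.optimize import least_squares
np.set_printoptions(precision=4,suppress=True)
# slot centroid, images at start
for n,box in(('top',(210,180,226,212)),('side',(270,136,296,150))):
    im=cv2.imread('pics/%s0.png'%n).astype(float).mean(2); x0,y0,x1,y1=box; c=im[y0:y1,x0:x1]
    w=np.clip(200-c,0,None); w[w<35]=0
    nl,lab,st,_=cv2.connectedComponentsWithStats((w>0).astype(np.uint8)); 
    yy,xx=np.mgrid[y0:y1,x0:x1]; 
    for i in range(1,nl):
        if st[i,4]<15: continue
        W=w*(lab==i); p=np.array([(W*xx).sum(),(W*yy).sum()])/W.sum(); print(n,'slot px',p,st[i].tolist(),atz(n,p,.16))
        cov=np.cov(np.c_[xx[W>0],yy[W>0]].T,aweights=W[W>0]); v=np.linalg.eigh(cov)[1][:,1]; a,b=atz(n,p-8*v,.16),atz(n,p+8*v,.16); print('  yaw of slot x',np.arctan2(b[1]-a[1],b[0]-a[0]))
# blade in hand
im=cal('side')[3].astype(int); x0,y0,x1,y1=268,100,294,132; c=im[y0:y1,x0:x1]
m=((c[:,:,0]-c[:,:,2])<12).astype(np.uint8)
for r in m: print(''.join('.#'[v] for v in r))
s=state(); R=Ro.from_quat(s['tool_rot']).as_matrix()
for z in(.255,.185): print('pred',z,[proj('side',s['tcp_pos']+R@[e,0,z])[0].round(1).tolist() for e in(-.027,0,.027)])
E
python3 m.py
```

```text
top slot px [216.7087 196.1517] [3, 6, 8, 21, 96] [0.5155 0.1924 0.16  ]
  yaw of slot x -2.9745536583972454
side slot px [292.5438 148.4111] [18, 11, 8, 3, 15] [0.525  0.1346 0.16  ]
  yaw of slot x 2.999485606778055
.......#########..........
.......#########..........
........########..........
........############......
.......#############......
.......#############......
.......#############......
.....###############......
....################......
.....###############......
.....###############......
.....###############......
.....###############......
.....###############......
.....###############......
.....###############......
.....###############......
.....###############......
.....###############......
......##############......
.....###############......
......###############.....
......##############......
......##############......
......##############......
#.....###########.........
##....########............
##....#####...............
##....##..................
###.......................
###.......................
###.......................
pred 0.255 [[288.1, 123.6], [280.8, 126.0], [273.3, 128.5]]
pred 0.185 [[286.8, 102.1], [279.3, 104.3], [271.5, 106.5]]
```

```bash
cat > m2.py <<'E'
from h import *
np.set_printoptions(precision=4,suppress=True)
im=cv2.imread('pics/side0.png').astype(float).mean(2); x0,y0,x1,y1=272,138,294,148
print(im[y0:y1,x0:x1].astype(int))
im=cal('side')[3].astype(float); d=im[:,:,0]-im[:,:,2]
s=state(); R=Ro.from_quat(s['tool_rot']).as_matrix()
c=[proj('side',s['tcp_pos']+R@[e,t,z])[0] for e in(-.027,.027) for t in(-.004,.004) for z in(.185,.255)]
h=cv2.convexHull(np.float32(c))[:,0]
big=np.zeros((132*16,300*16),np.uint8); cv2.fillPoly(big,[((h+.5)*16).astype(np.int32)],255); pr=cv2.resize(big,(300,132),interpolation=cv2.INTER_AREA)/255.
rows=[]
for y in range(108,122):
    bgL=d[y,266:271].mean(); bgR=d[y,291:296].mean(); fg=d[y,276:285].mean()
    L=281-np.clip((d[y,268:281]-bgL)/(fg-bgL),0,1).sum(); Rr=281+np.clip((d[y,281:293]-bgR)/(fg-bgR),0,1).sum()
    rows.append([L,Rr,281-pr[y,268:281].sum(),281+pr[y,281:293].sum()])
rows=np.array(rows); print('obs L,R pred L,R',rows.mean(0))
cols=[]
for x in range(276,287):
    bg=d[130:134,x].mean(); fg=d[108:118,x].mean(); cols.append([115+np.clip((d[115:132,x]-bg)/(fg-bg),0,1).sum(),115+pr[115:132,x].sum()])
print('bottom obs,pred',np.array(cols).mean(0))
p=s['tcp_pos']+R@[0,0,.22]
for n,v in(('tool x',R[:,0]),('y',R[:,1]),('z',R[:,2])): print('px per mm',n,(proj('side',p+v*.001)-proj('side',p))[0])
E
python3 m2.py
```

```text
[[220 230 240 241 240 240 239 239 238 239 239 239 240 240 239 239 239 238
  237 239 230 194]
 [242 239 241 240 238 238 238 237 237 240 239 239 239 235 230 219 221 216
  220 235 240 236]
 [239 238 238 237 239 239 239 239 240 239 238 235 228 224 196 176 179 180
  206 230 239 241]
 [238 239 238 239 239 240 238 233 234 232 226 216 195 181 172 172 190 215
  231 235 239 239]
 [237 239 240 239 239 237 231 221 217 199 186 173 168 188 217 222 230 236
  240 238 239 238]
 [239 238 236 231 228 223 206 181 174 170 180 202 219 227 237 239 239 240
  238 238 238 238]
 [240 235 226 207 188 179 170 180 203 216 226 232 238 237 239 238 238 238
  238 239 240 239]
 [241 236 223 196 180 187 214 227 234 237 240 239 240 239 238 239 239 238
  239 241 241 242]
 [233 238 237 225 226 229 236 238 240 240 240 238 237 238 239 238 240 241
  240 240 234 224]
 [188 228 238 240 241 239 240 240 239 238 238 238 240 239 241 240 242 241
  227 204 185 166]]
obs L,R pred L,R [272.5179 288.5534 271.9412 288.7854]
bottom obs,pred [127.2418 127.1643]
px per mm tool x [-0.2785  0.0865]
px per mm y [-0.185  -0.1024]
px per mm z [0.0213 0.3109]
```

```bash
python3 - <<'E'
from h import *
im=cv2.imread('pics/side0.png').astype(float).mean(2); x0,y0,x1,y1=274,139,292,147
w=np.clip(234-im[y0:y1,x0:x1],0,None); yy,xx=np.mgrid[y0:y1,x0:x1]
w[0,:8]=0;w[-1,8:]=0
p=np.array([(w*xx).sum(),(w*yy).sum()])/w.sum(); q=atz('side',p,.16); print(p,q)
m=w>10;v=np.linalg.eigh(np.cov(np.c_[xx[m],yy[m]].T,aweights=w[m]))[1][:,1];a,b=atz('side',p-6*v,.16),atz('side',p+6*v,.16);print('yaw',np.arctan2(b[1]-a[1],b[0]-a[0]))
go([*((q[:2]+[.5155,.1924])/2),.43],1.744)
E
```

```text
[282.30065851 142.31571025] [0.51417285 0.18661013 0.16      ]
yaw -2.955323530952476
t 12.93 tcp [0.5151 0.1928 0.4673] y-ang 1.7471 tilt [0.0006 0.0002] j [ 0.36  0.12  0.34  1.79 -0.    0.18] F [-0.4  0.2 -1.3] op 0.0072 g 39.8
tool shift [ 0.0009 -0.0032  0.0373]
turn z deg 0.18
```

Call:
servo_tool --deltas "0 0 -0.001 0.012 0 0 0;0 0 0 0.012 0 0 0;0 0 0 0.012 0 0 0;0 0 0 0.01 0 0 0;0 0 0 0 0 0 0;0 0 0 0 0 0 0"

```text
clock: 13.43
tcp_pos: [0.5153, 0.1918, 0.4206]
tool_rot: [-0.089, 0.996, -0.0, -0.0]
ft_force: [-0.1, -0.3, -1.6]
opening: 0.0075
grip_force: 39.7
```

```bash
python3 - <<'E'
from h import *
b=grab('side'); go([.5155,.192,.345],1.749)
B=b['img'][100:170,250:320,::-1]; B=cv2.resize(B,None,fx=8,fy=8,interpolation=cv2.INTER_CUBIC)
cv2.imwrite('pics/g1.png',B)
s=state();R=Ro.from_quat(s['tool_rot']).as_matrix()
print([((proj('side',s['tcp_pos']+R@[e,t,.255])[0]-[250,100]+.5)*8).round().tolist() for e,t in((-.027,-.004),(.027,-.004),(.027,.004),(-.027,.004))])
E
```

```text
t 13.48 tcp [0.5154 0.1918 0.4212] y-ang 1.7490 tilt [0.0003 0.0001] j [0.36 0.09 0.22 1.69 0.   0.18] F [-0.4  0.1 -2.1] op 0.0077 g 39.7
tool shift [-0.0001  0.0001  0.0762]
turn z deg -0.0
[[322.0, 306.0], [206.0, 346.0], [195.0, 339.0], [310.0, 299.0]]
```

View pics/g1.png

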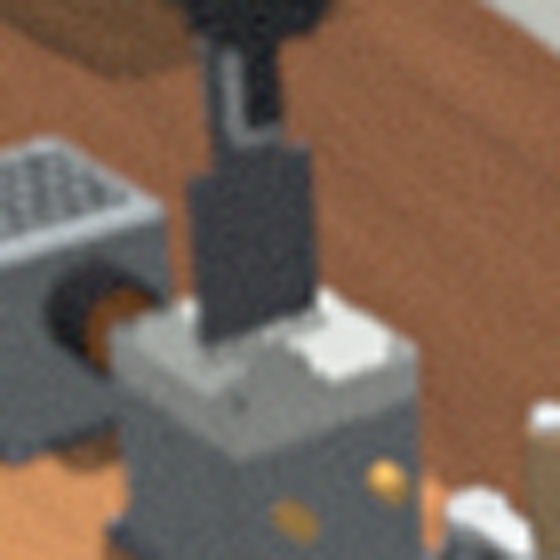

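The bottom edge runs from crop (205,345) to (316,308), right over the slot, whose centre is at about (262,342) at the mouth level. Next I lower gently.

Call:
servo_tool --deltas "0 0 0 0.003 0 0 0;0 0 0 0.003 0 0 0;0 0 0 0.003 0 0 0;0 0 0 0.003 0 0 0;0 0 0 0 0 0 0"

```text
clock: 13.9
tcp_pos: [0.5154, 0.1918, 0.4078]
tool_rot: [-0.089, 0.996, -0.0, -0.0]
ft_force: [0.2, 0.5, -0.7]
opening: 0.0072
grip_force: 39.7
```

```bash
python3 -c "
from h import *
go([.5155,.192,.345],1.749);print(state()['torque'])"
```

```text
t 13.90 tcp [0.5154 0.1918 0.4078] y-ang 1.7496 tilt [-0.0008 -0.0003] j [ 0.36  0.09  0.18  1.67 -0.    0.18] F [ 0.2  0.5 -0.7] op 0.0072 g 39.7
tool shift [-0.0001  0.0002  0.0628]
turn z deg 0.04
[-0.00633592  0.01206677  0.01517483]
```

Call:
servo_tool --deltas "0 0 0 0.004 0 0 0;0 0 0 0.004 0 0 0;0 0 0 0.004 0 0 0;0 0 0 0.004 0 0 0;0 0 0 0.004 0 0 0;0 0 0 0 0 0 0"

```text
clock: 14.4
tcp_pos: [0.5154, 0.1918, 0.3875]
tool_rot: [-0.089, 0.996, -0.0, -0.001]
ft_force: [-0.6, -0.1, -0.9]
opening: 0.007
grip_force: 39.8
```

```bash
python3 -c "
from h import *
go([.5155,.192,.345],1.749);print(state()['torque'])"
```

```text
t 14.40 tcp [0.5154 0.1918 0.3875] y-ang 1.7497 tilt [-0.0012 -0.0004] j [ 0.36  0.08  0.14  1.63 -0.    0.18] F [-0.6 -0.1 -0.9] op 0.0070 g 39.8
tool shift [-0.0002  0.0002  0.0425]
turn z deg 0.04
[ 0.02491183  0.02761178 -0.01437464]
```

No contact. I lower the rest in two parts, 41 mm in all.

Call:
servo_tool --deltas "0 0 0 0.004 0 0 0;0 0 0 0.004 0 0 0;0 0 0 0.004 0 0 0;0 0 0 0.004 0 0 0;0 0 0 0.004 0 0 0;0 0 0 0.004 0 0 0;0 0 0 0.004 0 0 0;0 0 0 0.003 0 0 0"

```text
clock: 15.07
tcp_pos: [0.5154, 0.1918, 0.357]
tool_rot: [-0.089, 0.996, -0.0, -0.0]
ft_force: [0.3, -0.1, -1.6]
opening: 0.0072
grip_force: 39.8
```

Call:
servo_tool --deltas "0 0 0 0.003 0 0 0;0 0 0 0.003 0 0 0;0 0 0 0.003 0 0 0;0 0 0 0.002 0 0 0;0 0 0 0 0 0 0;0 0 0 0 0 0 0"

```text
clock: 15.57
tcp_pos: [0.5154, 0.1918, 0.3465]
tool_rot: [-0.089, 0.996, -0.0, -0.0]
ft_force: [0.8, 0.2, -1.2]
opening: 0.0079
grip_force: 39.8
```

```bash
python3 - <<'E'
from h import *
b=grab('side'); go([.5155,.192,.345],1.749); print(state()['torque'])
B=b['img'][95:220,250:350,::-1]; B=cv2.resize(B,None,fx=4.8,fy=4.8,interpolation=cv2.INTER_CUBIC)
C=cv2.resize(b['img'][120:155,262:302,::-1],None,fx=8,fy=8,interpolation=cv2.INTER_CUBIC)
o=np.zeros((600,800,3),np.uint8);o[:,:480]=B;o[:280,480:]=C;cv2.imwrite('pics/z1.png',o)
s=state();R=Ro.from_quat(s['tool_rot']).as_matrix()
print([((proj('side',s['tcp_pos']+R@[e,-.004,.185])[0]-[262,120]+.5)*8+[480,0]).round().tolist() for e in(-.027,-.015,.015,.027)])
E
```

```text
t 15.62 tcp [0.5155 0.1918 0.3467] y-ang 1.7497 tilt [0.0001 0.0001] j [0.36 0.07 0.05 1.55 0.   0.18] F [-0.  -0.1 -1.7] op 0.0071 g 39.8
tool shift [-0.0001  0.0002  0.0017]
turn z deg 0.04
[-0.01650057 -0.02969217  0.01601686]
[[706.0, 156.0], [681.0, 165.0], [617.0, 188.0], [591.0, 197.0]]
```

View pics/z1.png

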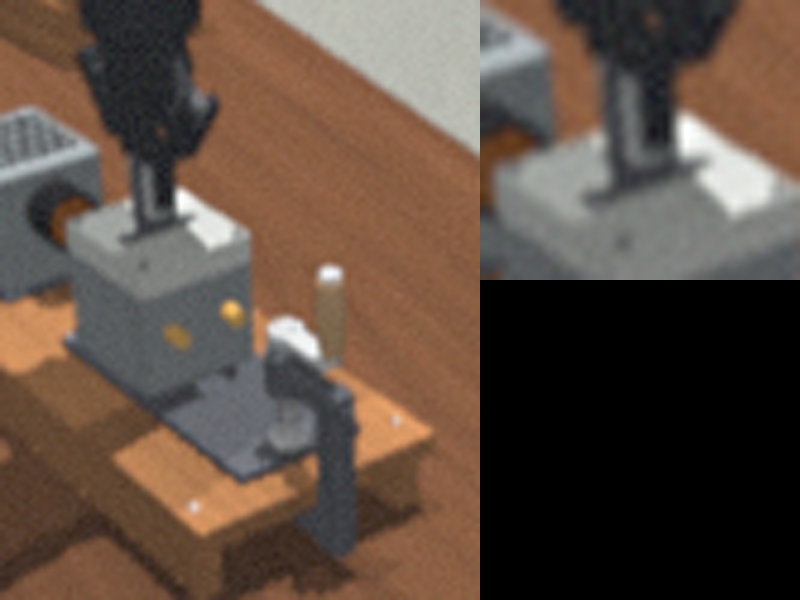

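The shoulders look almost flush, the slot line running crop (590,197) to (706,160), and the crank points along the stand's -y. I lower 1.5 mm more, let it settle and hand in.

Call:
servo_tool --deltas "0 0 0 0.0015 0 0 0;0 0 0 0 0 0 0;0 0 0 0 0 0 0;0 0 0 0 0 0 0"

```text
clock: 15.95
tcp_pos: [0.5155, 0.1918, 0.3452]
tool_rot: [-0.089, 0.996, 0.0, 0.0]
ft_force: [-0.6, -0.4, -1.6]
opening: 0.0076
grip_force: 39.8
```

```bash
python3 -c "
from h import *
go([.5155,.192,.345],1.749);s=state();print(s['torque'])
if abs(s['ft_force']).max()<5 and s['grip_force']>20: print(ticket.job_done())"
```

```text
t 15.95 tcp [0.5155 0.1918 0.3452] y-ang 1.7497 tilt [0.0001 0.0001] j [0.36 0.07 0.05 1.54 0.   0.18] F [-0.6 -0.4 -1.6] op 0.0076 g 39.8
tool shift [-0.      0.0002  0.0002]
turn z deg 0.04
[0.00390999 0.00967412 0.04516555]
the job is handed in; nothing more can be done
None
```

I turned the clamp to its firm stop and handed the job in at 16 s, with the blank shutter held by its tab in the slot, its shoulders about level with the top by my measurements and no jamming force felt; the judge's verdict was not shown.

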